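# Tighten the winged cover nut between two stubs, then close the clip

## Task

Tighten the four-winged nut on the air filter cover clockwise until it seats and is properly hand-tight, without over-tightening it; the two stubs beside it leave only short turns, so re-grip as needed and do not lean on them. Then fold the cover's clip lever down fully home, and leave the things around the box where they are.

Things in the scene. Friction and masses are not known exactly. Their poses are not given: they have to be found in the camera images.
- housing: Air filter box fixed to the bench: black lower box with a grey painted cover, 156 (x) by 256 (y) mm, flat top 85 mm above the origin (centre of the underside, on the bench). Its x axis points to the side with the round inlet spout. The nut's axis stands at (0, 55) mm and the clip's hinge at (0, -112) mm in its x, y.
- nut_grip (a point): Centre of the steel four-winged hand nut, on its upright axis, half way up the wings, 117 mm above the bench. Four equal wings in a cross along this frame's +-x and +-y: 52 mm from tip to opposite tip, each 9 mm thick with flat upright tips, 24 mm high (from 20 to 44 mm above the cover), on a 30 mm round boss; the stud's end is hardly higher than the wings. It turns about the vertical and does not rise or sink. Tighten clockwise seen from above.
- wing_nut (a joint): Turn of the nut on its thread in rad, growing as it is tightened (clockwise from above). It stops growing when the nut seats, after 2.2 to 3.0 rad from the start; where that is can only be felt. The thread turns easily, below 0.12 N m.
- stud (a joint): Elastic twist of the stud under the nut in rad, 0 when unloaded, growing as the seated nut is tightened: 6 N m per rad; it springs back when the nut is released, and the nut stays seated. Properly hand-tight is 0.5 to 1.2 N m, best about 0.75, applied for about half a second; 1.3 N m or more damages the stud.
- stub_a: Black plastic breather stub, fixed upright round post 20 mm in diameter, 55 mm high, standing on the cover 48 mm from the nut's axis on the housing's -x side. Origin: centre of its foot on the cover. Fragile: no more than a light touch (under 10 N).
- stub_b: The like stub on the housing's +x side, 48 mm from the nut's axis. So fingers on opposite wing tips have room only while the line through them is within about 60 degrees of the housing's y axis.
- clip_hinge (a point): Hinge of the clip, 10 mm above the cover, axis along the housing's x axis (this frame has the housing's axes).
- clip_tip (a point): Rounded free end (10 mm thick) of the clip, a steel lever 62 mm long from hinge to here, 22 mm wide, 6 mm thick.
- clip (a joint): Angle of the clip lever in rad: 0 upright, growing as it folds towards the nut (housing +y); 1.5 is its stop, lying flat over the cover, its middle line then 10 to 15 mm above it. It stays where it is left; moving it takes 0.12 N m.
- oil_can: Bystander: can, 72 mm in diameter, 130 mm high; origin at the centre of its underside.
- mug: Bystander: mug, 80 mm in diameter, 90 mm high, handle to its +y; origin at the centre of its underside.
- bearing: Bystander: steel bearing ring lying flat, 72 mm in diameter, 20 mm high; origin at the centre of its underside.

How it is judged (in metres and radians):
On the way, in this order (a step that is already met when the one before it is completed fails the run):
1. the nut is seated and hand-tight: at least 0.45 N m on the stud for 0.2 s (value of joint stud above 0.075 rad), for 0.2 s.
2. the clip is folded fully home (within 0.1 rad of its stop) (value of joint clip above 1.4 rad), for 0.2 s.
At the end, for the whole second after the job is handed in: The nut is still seated (not turned back by more than 0.1 rad) and the clip lies folded home within 0.1 rad of its stop (value of joint wing_nut above 3.1 rad and value of joint clip above 1.4 rad); the robot touches nothing.
It fails at once if the nut is over-tightened: more than 1.3 N m on the stud (value of joint stud above 0.217 rad).
It fails at once if a stub is leaned on with more than 10 N (contact force between any of the fingers, the arm and stub_a above 10 N or contact force between any of the fingers, the arm and stub_b above 10 N).
It fails at once if a bystander is moved by more than 20 mm (distance of any of oil_can, mug, bearing from where it was at the start of the episode above 0.02 m).
It also fails if it takes over 64 s, if anything falls off the work surface, if the arm or the gripper's body presses on something with over 40 N, if the wrist force passes 120 N, or if a joint passes its speed limit or range.

## Robot

A 6-joint arm with a two-finger parallel gripper is mounted at the origin on the work surface. World frame = base frame: x ahead of the robot, y to its left, z up, the work surface at z = 0. Lengths are in m, angles in degrees, forces in N, time in s.
With the tool pointing down it reaches from about 0.25 to 0.725 m from the base axis. Payload 9.7 kg.
Tool frame: the origin (TCP) lies on the centre line of the jaws, within the pads' length; the fingertips stand 19 mm ahead of it and the grasp point (between the pads) is the TCP; z points along the fingers, y is the direction in which the jaws open and shut (so a half turn about z gives the same grasp; the last joint's range is limited). The gripper opens to 85 mm and grips with 20 to 120 N. Pads are 22 mm wide; open, the fingers measure 114 mm over their backs; the gripper's body (76 mm by 85 mm) begins 54 mm behind the grasp point. The pads swing forward as they close: fully open they stand 13 mm farther back than shut.
Start: joints at [-71.505, 4.979, 10.078, 95.1, 0, 90], TCP at [0.174, -0.522, 0.25] pointing down, gripper open.
Joint ranges: [-179.16, 179.16], [-48.56, 103.87], [-65.8, 70.77], [-126.05, 130.52], [-82.76, 87.17], [-180, 180]. Speed limits (degrees/s): [127.2, 127.2, 147.25, 180, 180, 180].

## Interface

Orientations are given as [roll, pitch, yaw] about the fixed x, y, z axes, in that order (R = Rz(yaw) Ry(pitch) Rx(roll)).
In Python, from workcell import bot, viewer, job gives the robot as it stands.
- The arm moves only by the tool play_rows, never from a script. Its argument "commands" is a list of rows, each an object of numbers: "tx", "ty", "tz": the shift along the tool's x, y, z in cm; "ax", "ay", "az": the turn, a rotation vector about the tool's x, y, z in rad. A call has 1 to 20 rows; each row is the pose to reach, as a shift and turn from the pose commanded when the call began, along the tool's axes at that moment; what a row does not reach only later rows make up. A row lasts 1/10 s, in which the tool goes at most 50 mm and 8.59 degrees, less where a joint would pass 70% of its speed; a pose out of reach is approached as far as the arm can. A call with a gripper value outside its range is refused whole. "grip" is the finger opening in cm, from 0 to 8.54, set as the call begins (left out, the last holds). The fingers move at their own pace and stop on an object; "newtons" is the grip in N (left out, the last holds). Time passes only in rows, so rows that repeat a pose let the fingers close. It gives the time, the measured TCP pose, the force and the opening at its end, in the units of the state.
- bot.get_obs(): the state, without advancing time (a new reading comes with each control period).
- viewer.camera(name): name is "scene" or "top" or "wrist"; returns a dict with "pixels" (480x640x3 uint8, red, green, blue), "depth" (480x640 float32, m along the optical axis (not along the pixel's ray), 0 where there is no reading), "fx", "fy", "cx", "cy" (pixels), "rvec" (rotation vector, rad) and "tvec" (3), from world to camera coordinates, as OpenCV has them; the wrist camera has in their place "tool_from_camera" (4x4, takes a point from camera to tool coordinates, whose origin is the TCP and whose axes are the flange's). Camera axes: x right, y down, z forward; pixel columns grow to the right and rows downward; lengths in m; the calibration is good to about 2 mm. A picture is of the moment at which its call begins: read the wrist's pose just before it.
- job.job_done(): hands the job in, once; it reports no verdict.
The state is a dict: "time": time; "q": joint angles; "qd": joint speeds; "joint_efforts": joint torques, N m; "ee_pos": TCP position; "tcp_rot": TCP orientation; "wrist_force": force on the tool from outside, world axes, zero at the start; "torque": the same for the moment, N m; "opening": finger opening in m.
Only numpy, scipy, OpenCV 4.12 (cv2) and the standard library are available. Lean on these libraries where they do the work, as an engineer would, in place of code of your own. Each camera call takes 0.05 s, during which the arm holds its last target.

## Working session

There is one attempt and no reset: what is moved stays moved. The work goes in short steps, Python scripts to look and compute and a tool call to move; the robot and the scene stay as the last step left them, time stands still between calls to the robot, and variables do not carry over. Pictures are saved under pics/ and viewed, and the job is handed in when it is done.

Besides the shell and the picture viewer there is one more tool, called in YAML: its name, and indented under it one key for each argument. play_rows: Moves the arm, as the interface text tells. Its arguments: {"type":"object","properties":{"commands":{"type":"array"},"grip":{"type":"number"},"newtons":{"type":"number"}},"required":["commands"]}

```bash
mkdir -p pics; ls; python3 - <<'E'
from workcell import bot, viewer, job
import cv2, pickle
print(bot.get_obs())
for n in ["scene","top","wrist"]:
    c=viewer.camera(n); pickle.dump(c,open(f"{n}0.pkl","wb"))
    cv2.imwrite(f"pics/{n}0.png",c["pixels"][:,:,::-1])
    print(n,{k:v for k,v in c.items() if k not in("pixels","depth")})
E
```

```text
pics
{'time': 0.0, 'q': array([-7.15061252e+01,  5.01193556e+00,  1.00326331e+01,  9.50996746e+01,
        5.07756894e-04,  9.00023594e+01]), 'qd': array([ 0.06551344, -0.07192091,  0.04962191, -0.03731821, -0.07598104,
        0.00517726]), 'joint_efforts': array([ 1.33340363e-03, -5.20392144e+01,  4.64797318e+01,  1.68130727e-02,
       -3.82021130e-05, -1.17068288e-05]), 'ee_pos': array([ 0.17439611, -0.52139285,  0.24955873]), 'tcp_rot': array([-1.79921023e+02, -5.04504183e-04,  1.84915147e+01]), 'wrist_force': array([-0.57197521,  0.0214332 , -0.46530959]), 'torque': array([-0.0553085 ,  0.0412943 ,  0.01846428]), 'opening': 0.0857212474466963}
scene {'fx': 449.6528222374749, 'fy': 449.6528222374749, 'cx': 323.4149021127903, 'cy': 243.672206602254, 'rvec': array([ 1.974551  ,  1.70211725, -0.53000753]), 'tvec': array([-0.06709868, -0.38462597,  1.36896319])}
top {'fx': 466.8376086696766, 'fy': 466.8376086696766, 'cx': 324.40514241923995, 'cy': 244.26103622163012, 'rvec': array([ 2.13395134, -2.14898419,  0.1097711 ]), 'tvec': array([8.72949322e-04, 5.91145497e-01, 1.06693829e+00])}
wrist {'fx': 393.83161954797674, 'fy': 393.83161954797674, 'cx': 320.9830672166849, 'cy': 242.57045292682824, 'tool_from_camera': array([[ 6.85082567e-05, -9.53807567e-01, -3.00418242e-01,
         7.75941443e-02],
       [ 9.99999857e-01,  2.24414601e-04, -4.84458255e-04,
         7.61246542e-05],
       [ 5.29498189e-04, -3.00418166e-01,  9.53807447e-01,
        -1.23986828e-01],
       [ 0.00000000e+00,  0.00000000e+00,  0.00000000e+00,
         1.00000000e+00]])}
```

View pics/scene0.png

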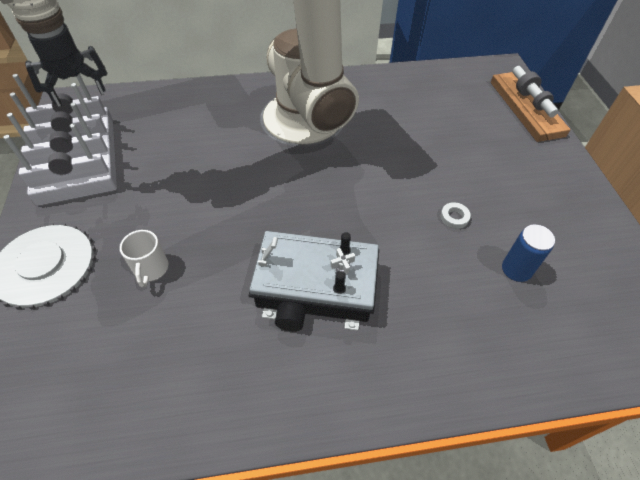

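View pics/top0.png

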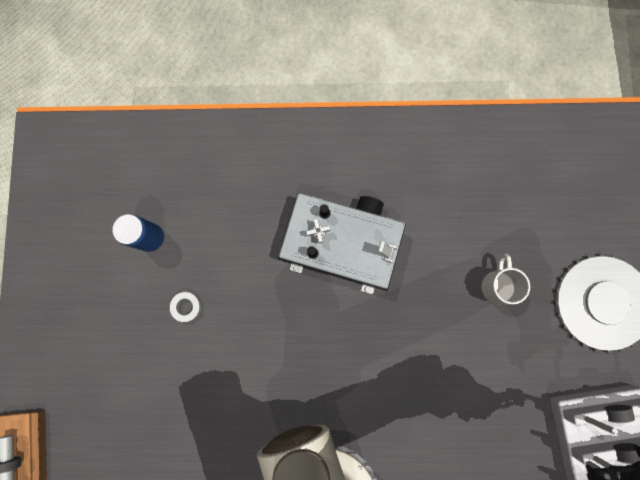

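View pics/wrist0.png

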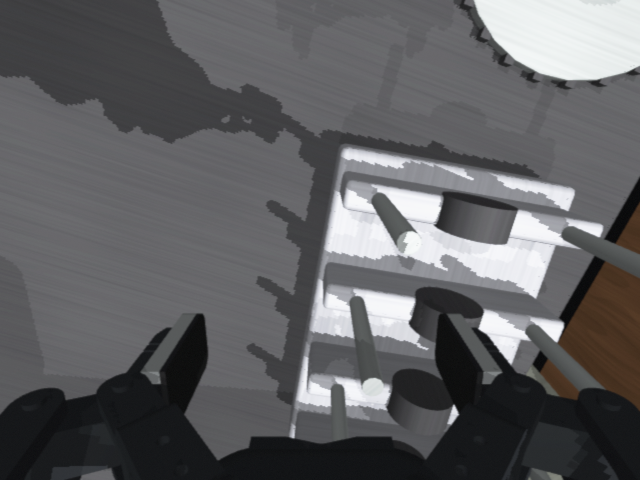

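The pictures show the box at about (342,242) in the top view. The nut is at about (318,230), the stubs at (324,211) and (312,252), and the clip at about (387,250), still roughly upright. Next I'll measure these from depth.

```bash
cat > h.py <<'E'
import numpy as np, cv2, pickle
from scipy.spatial.transform import Rotation as R
def cloud(c, obs=None):
    d=c["depth"]; v,u=np.mgrid[0:480,0:640]
    P=np.stack([(u-c["cx"])/c["fx"]*d,(v-c["cy"])/c["fy"]*d,d],-1)
    if "rvec" in c:
        Rm=cv2.Rodrigues(np.array(c["rvec"]))[0]
        W=(P-np.array(c["tvec"]))@Rm
    else:
        T=c["tool_from_camera"]; W=P@T[:3,:3].T+T[:3,3]
        Rt=R.from_euler("xyz",obs["tcp_rot"],degrees=True).as_matrix()
        W=W@Rt.T+obs["ee_pos"]
    W[d<=0]=np.nan
    return W
E
python3 - <<'E'
from h import *
for n in ["top","scene"]:
    c=pickle.load(open(n+"0.pkl","rb")); W=cloud(c)
    px=c["pixels"]
    if n=="top": box=(180,310,270,420)
    else: box=(220,340,240,390)
    r0,r1,c0,c1=box
    S=W[r0:r1,c0:c1].reshape(-1,3); 
    z=S[:,2]
    m=(z>0.075)&(z<0.095)
    mask=np.zeros(px.shape[:2],np.uint8)
    mask[r0:r1,c0:c1]=((W[r0:r1,c0:c1,2]>0.075)&(W[r0:r1,c0:c1,2]<0.16)).astype(np.uint8)
    print(n,np.nanmedian(z[m]),m.sum())
    rect=cv2.minAreaRect((S[m][:,:2]*1000).astype(np.float32)); print("cover rect mm",rect)
    for lo,hi in [(0.1,0.135),(0.135,0.16),(0.1,0.12)]:
        mm=(z>lo)&(z<hi); P=S[mm]
        k,l,st,cen=cv2.connectedComponentsWithStats(((W[...,2]>lo)&(W[...,2]<hi)).astype(np.uint8)*(np.pad(np.ones((r1-r0,c1-c0),np.uint8),((r0,480-r1),(c0,640-c1)))))
        for i in range(1,k):
            if st[i,4]>4: print(lo,hi,st[i],cen[i].round(1),np.median(W[l==i],0).round(4),W[l==i].max(0).round(4),W[l==i].min(0).round(4))
    im=cv2.resize(px[r0:r1,c0:c1,::-1],None,fx=5,fy=5,interpolation=cv2.INTER_CUBIC); cv2.imwrite(f"pics/{n}crop.png",im[:600,:800])
E
```

```text
top 0.08528377997613946 7015
cover rect mm ((595.2267456054688, -43.86207580566406), (256.9726867675781, 156.7938232421875), 73.24920654296875)
0.1 0.135 [320 211   9   6  26] [324.3 213.7] [ 0.6487 -0.0058  0.1179] [0.6535 0.0041 0.1346] [ 0.6466 -0.014   0.1002]
0.1 0.135 [306 219  24  24 239] [317.9 231. ] [0.6087 0.0081 0.1283] [0.6355 0.0346 0.1339] [ 0.5853 -0.016   0.1005]
0.1 0.135 [383 244  10  14  75] [388.2 250.8] [ 0.565  -0.1447  0.1136] [ 0.5823 -0.1323  0.1346] [ 0.5529 -0.1552  0.1   ]
0.1 0.135 [394 246   3   2   6] [395.  246.5] [ 0.5764 -0.1617  0.1017] [ 0.5777 -0.1593  0.1033] [ 0.5752 -0.1641  0.1007]
0.1 0.135 [308 251   9   6  15] [313.2 254.5] [0.5572 0.0179 0.1187] [0.5653 0.0298 0.1317] [0.555  0.0128 0.1038]
0.1 0.135 [385 258   7   4  14] [388.2 259.7] [ 0.5466 -0.1467  0.1012] [ 0.5511 -0.1391  0.1021] [ 0.5442 -0.1522  0.1001]
0.135 0.16 [320 204   9  10  65] [323.9 208.6] [ 0.6554 -0.0056  0.1403] [0.666  0.0032 0.1437] [ 0.6468 -0.0143  0.1351]
0.135 0.16 [378 241   9  13  77] [382.1 247.4] [ 0.569  -0.1278  0.1538] [ 0.5816 -0.1193  0.1595] [ 0.5579 
[... 2100 characters left out ...]
261 248   8  12  41] [264.4 253.2] [ 0.563  -0.1463  0.105 ] [ 0.574  -0.1388  0.1181] [ 0.5423 -0.1527  0.1003]
0.1 0.12 [336 251   3   7  11] [336.7 254.4] [0.5909 0.0026 0.1167] [0.5974 0.0044 0.1198] [0.5849 0.0016 0.1059]
0.1 0.12 [348 258   7   6  24] [351.1 260.5] [0.6087 0.0293 0.1158] [0.6153 0.0366 0.1198] [0.6065 0.0215 0.1076]
0.1 0.12 [258 260   9   3  18] [261.7 261.2] [ 0.5759 -0.1539  0.1014] [ 0.5797 -0.1446  0.1037] [ 0.5721 -0.1612  0.1   ]
0.1 0.12 [331 262  19  12  89] [339.7 267.4] [0.6182 0.0048 0.1119] [0.6345 0.0214 0.1199] [ 0.612  -0.0138  0.1004]
0.1 0.12 [335 281  10   9  53] [339.2 285.2] [ 0.6623 -0.0053  0.1104] [0.6662 0.0063 0.1199] [ 0.6548 -0.0124  0.1   ]
```

```bash
cat >> h.py <<'E'
def rel(cur_p,cur_rpy,tgt_p,tgt_yaw):
    "shift cm and rotvec in tool axes"
    A=R.from_euler("xyz",cur_rpy,degrees=True); B=R.from_euler("xyz",[180,0,tgt_yaw],degrees=True)
    t=A.inv().apply(np.array(tgt_p)-np.array(cur_p))*100
    return t.round(2),(A.inv()*B).as_rotvec().round(4)
E
python3 - <<'E'
from h import *
print(rel([0.1744,-.5215,.25],[180,0,18.5],[.610,.010,.25],-17))
E
```

```text
(array([ 58.17, -36.58,  -0.  ]), array([-0.    , -0.    ,  0.6196]))
```

play_rows:
  commands:
    - {"tx":0,"ty":0,"tz":-2,"az":0}
    - {"tx":58.2,"ty":-36.6,"tz":-2,"az":0.62}
    - {"tx":58.2,"ty":-36.6,"tz":-2,"az":0.62}
    - {"tx":58.2,"ty":-36.6,"tz":-2,"az":0.62}
    - {"tx":58.2,"ty":-36.6,"tz":-2,"az":0.62}
    - {"tx":58.2,"ty":-36.6,"tz":-2,"az":0.62}
    - {"tx":58.2,"ty":-36.6,"tz":-2,"az":0.62}
    - {"tx":58.2,"ty":-36.6,"tz":-2,"az":0.62}
    - {"tx":58.2,"ty":-36.6,"tz":-2,"az":0.62}
    - {"tx":58.2,"ty":-36.6,"tz":-2,"az":0.62}
    - {"tx":58.2,"ty":-36.6,"tz":-2,"az":0.62}
    - {"tx":58.2,"ty":-36.6,"tz":-2,"az":0.62}
    - {"tx":58.2,"ty":-36.6,"tz":-2,"az":0.62}
    - {"tx":58.2,"ty":-36.6,"tz":-2,"az":0.62}
    - {"tx":58.2,"ty":-36.6,"tz":-2,"az":0.62}
    - {"tx":58.2,"ty":-36.6,"tz":-2,"az":0.62}
    - {"tx":58.2,"ty":-36.6,"tz":-2,"az":0.62}
    - {"tx":58.2,"ty":-36.6,"tz":-2,"az":0.62}
    - {"tx":58.2,"ty":-36.6,"tz":-2,"az":0.62}

```text
invalid input at $.commands[0]: expected keys tx, ty, tz, ax, ay, az
```

```bash
cat > look.py <<'E'
import sys
from workcell import bot, viewer
from h import *
tag=sys.argv[1]
o=bot.get_obs(); c=viewer.camera("wrist"); pickle.dump((c,o),open(f"w{tag}.pkl","wb"))
cv2.imwrite(f"pics/w{tag}.png",c["pixels"][:,:,::-1])
print({k:np.round(v,4) for k,v in o.items() if k in("time","q","ee_pos","tcp_rot","wrist_force","torque","opening")})
W=cloud(c,o)
m=(W[...,2]>0.122)&(W[...,2]<0.136)&(np.hypot(W[...,0]-.61,W[...,1]-.01)<.032)
P=W[m]
if len(P)>30:
    xy=P[:,:2]
    # best centre by min enclosing circle, angle by 4-fold moment
    (cx,cy),r=cv2.minEnclosingCircle((xy*1000).astype(np.float32))
    d=xy*1000-[cx,cy]; rr=np.hypot(*d.T); a=np.arctan2(d[:,1],d[:,0]); s=rr>15
    ang=np.degrees(np.angle(np.sum(np.exp(4j*a[s]))))/4
    print("nut",cx,cy,r,len(P),"wing angle mod90",ang,"medz",np.median(P[:,2]))
for lo,hi in[(0.136,0.148)]:
    k,l,st,cen=cv2.connectedComponentsWithStats(((W[...,2]>lo)&(W[...,2]<hi)).astype(np.uint8))
    for i in range(1,k):
        if st[i,4]>200:
            p=(W[l==i][:,:2]*1000).astype(np.float32); print("stub?",cv2.minEnclosingCircle(p),st[i,4],np.median(W[l==i][:,2]))
E
python3 look.py 1
```

```text
{'time': np.float64(0.15), 'q': array([-7.15053e+01,  5.00440e+00,  1.00447e+01,  9.51000e+01,
        1.40000e-03,  9.00009e+01]), 'ee_pos': array([ 0.1744, -0.5214,  0.2497]), 'tcp_rot': array([-1.799403e+02, -1.400000e-03,  1.849390e+01]), 'wrist_force': array([-0.0719, -0.7349,  0.3681]), 'torque': array([ 0.0313, -0.0392, -0.0258]), 'opening': np.float64(0.0858)}
stub? ((230.08863830566406, -689.1361083984375), 5.742059230804443) 271 0.14230743072294508
stub? ((151.36941528320312, -701.271728515625), 6.093613147735596) 256 0.14218306288542948
```

play_rows:
  commands:
    - {"tx":0,"ty":0,"tz":-2,"ax":0,"ay":0,"az":0}
    - {"tx":58.2,"ty":-36.6,"tz":-2,"ax":0,"ay":0,"az":0.62}
    - {"tx":58.2,"ty":-36.6,"tz":-2,"ax":0,"ay":0,"az":0.62}
    - {"tx":58.2,"ty":-36.6,"tz":-2,"ax":0,"ay":0,"az":0.62}
    - {"tx":58.2,"ty":-36.6,"tz":-2,"ax":0,"ay":0,"az":0.62}
    - {"tx":58.2,"ty":-36.6,"tz":-2,"ax":0,"ay":0,"az":0.62}
    - {"tx":58.2,"ty":-36.6,"tz":-2,"ax":0,"ay":0,"az":0.62}
    - {"tx":58.2,"ty":-36.6,"tz":-2,"ax":0,"ay":0,"az":0.62}
    - {"tx":58.2,"ty":-36.6,"tz":-2,"ax":0,"ay":0,"az":0.62}
    - {"tx":58.2,"ty":-36.6,"tz":-2,"ax":0,"ay":0,"az":0.62}
    - {"tx":58.2,"ty":-36.6,"tz":-2,"ax":0,"ay":0,"az":0.62}
    - {"tx":58.2,"ty":-36.6,"tz":-2,"ax":0,"ay":0,"az":0.62}
    - {"tx":58.2,"ty":-36.6,"tz":-2,"ax":0,"ay":0,"az":0.62}
    - {"tx":58.2,"ty":-36.6,"tz":-2,"ax":0,"ay":0,"az":0.62}
    - {"tx":58.2,"ty":-36.6,"tz":-2,"ax":0,"ay":0,"az":0.62}
    - {"tx":58.2,"ty":-36.6,"tz":-2,"ax":0,"ay":0,"az":0.62}
    - {"tx":58.2,"ty":-36.6,"tz":-2,"ax":0,"ay":0,"az":0.62}
    - {"tx":58.2,"ty":-36.6,"tz":-2,"ax":0,"ay":0,"az":0.62}
    - {"tx":58.2,"ty":-36.6,"tz":-2,"ax":0,"ay":0,"az":0.62}
    - {"tx":58.2,"ty":-36.6,"tz":-2,"ax":0,"ay":0,"az":0.62}

```text
time: 2.2
ee_pos: [0.5794, -0.1179, 0.2704]
tcp_rot: [-177.9, 0.1, -12.4]
wrist_force: [-0.1, 0.4, 0.3]
opening: 0.0854
```

```bash
python3 look.py 1
```

```text
{'time': np.float64(2.2), 'q': array([-12.4449,  11.4219,  19.5155,  98.1704,   2.0982, 179.9457]), 'ee_pos': array([ 0.5794, -0.1179,  0.2704]), 'tcp_rot': array([-1.779017e+02,  7.490000e-02, -1.239070e+01]), 'wrist_force': array([-0.0872,  0.4403,  0.3361]), 'torque': array([-0.0229,  0.0039,  0.0244]), 'opening': np.float64(0.0854)}
nut 610.2328491210938 9.915365219116211 26.28925895690918 1896 wing angle mod90 12.882789617051841 medz 0.1291060089170717
stub? ((656.6845703125, -4.112432479858398), 10.217103004455566) 767 0.1403301064931571
stub? ((568.7412719726562, -129.94125366210938), 11.234606742858887) 226 0.14178917771722085
stub? ((564.576416015625, 23.4219970703125), 10.286638259887695) 585 0.14033865245593027
```

View pics/w1.png

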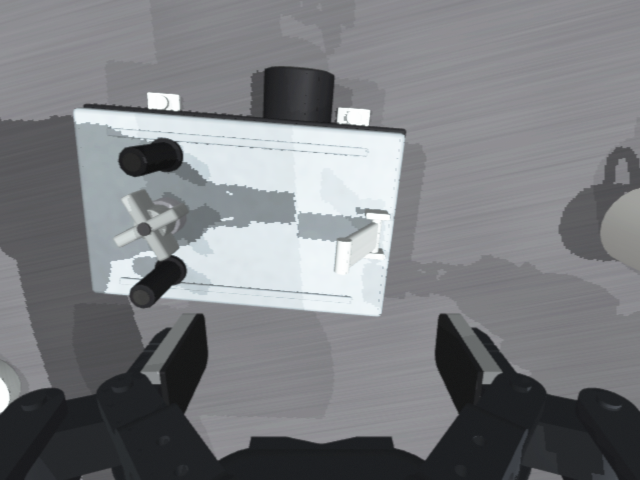

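The wrist view shows the nut at (145,230), the stubs at (135,160) and (145,295), and the clip leaning at (355,250). Joint 6 has reached its limit, so I'll turn back the other way and use the half-turn-equivalent yaw of about 193°.

```bash
python3 - <<'E'
from h import *
print(rel([.5794,-.1179,.2704],[-177.9,.075,-12.39],[.6102,.0099,.25],-12.39))
E
```

```text
(array([  0.27, -13.06,   2.52]), array([-0.0367,  0.0013, -0.    ]))
```

play_rows:
  commands:
    - {"tx":0,"ty":-4,"tz":1,"ax":-0.03,"ay":0,"az":-1.5}
    - {"tx":0,"ty":-8,"tz":1,"ax":0,"ay":0,"az":-1.5}
    - {"tx":0.3,"ty":-13.1,"tz":2.5,"ax":0,"ay":0,"az":-1.5}
    - {"tx":0.3,"ty":-13.1,"tz":2.5,"ax":0,"ay":0,"az":-1.5}
    - {"tx":0.3,"ty":-13.1,"tz":2.5,"ax":0,"ay":0,"az":-1.5}
    - {"tx":0.3,"ty":-13.1,"tz":2.5,"ax":0,"ay":0,"az":-1.5}
    - {"tx":0.3,"ty":-13.1,"tz":2.5,"ax":0,"ay":0,"az":-1.5}
    - {"tx":0.3,"ty":-13.1,"tz":2.5,"ax":0,"ay":0,"az":-1.5}
    - {"tx":0.3,"ty":-13.1,"tz":2.5,"ax":0,"ay":0,"az":-1.5}
    - {"tx":0.3,"ty":-13.1,"tz":2.5,"ax":0,"ay":0,"az":-2.5}
    - {"tx":0.3,"ty":-13.1,"tz":2.5,"ax":0,"ay":0,"az":-2.5}
    - {"tx":0.3,"ty":-13.1,"tz":2.5,"ax":0,"ay":0,"az":-2.5}
    - {"tx":0.3,"ty":-13.1,"tz":2.5,"ax":0,"ay":0,"az":-2.5}
    - {"tx":0.3,"ty":-13.1,"tz":2.5,"ax":0,"ay":0,"az":-2.5}
    - {"tx":0.3,"ty":-13.1,"tz":2.5,"ax":0,"ay":0,"az":-2.5}
    - {"tx":0.3,"ty":-13.1,"tz":2.5,"ax":0,"ay":0,"az":-2.5}
    - {"tx":0.3,"ty":-13.1,"tz":2.5,"ax":0,"ay":0,"az":-2.5}

```text
time: 3.95
ee_pos: [0.6104, 0.0102, 0.2504]
tcp_rot: [178.3, -1.3, 131.2]
wrist_force: [0.1, -0.0, -0.5]
opening: 0.0856
```

```bash
python3 - <<'E'
from h import *
from workcell import bot
o=bot.get_obs(); print(o)
print(rel(o["ee_pos"],o["tcp_rot"],[.6102,.0099,.22],192.9))
E
```

```text
{'time': 3.95, 'q': array([6.05530908e-02, 1.31649954e+01, 1.93089414e+01, 9.57568624e+01,
       2.06549979e+00, 4.88792383e+01]), 'qd': array([ 3.74027469e-02,  3.82175872e-02,  7.04234508e-02,  3.31768968e-02,
       -3.63979512e-02, -5.43967123e+01]), 'joint_efforts': array([ 2.54732455e-03, -6.09022737e+01,  4.64155304e+01, -7.31216348e-02,
        1.16258464e-01,  1.01384047e+00]), 'ee_pos': array([0.61039701, 0.01023227, 0.25035931]), 'tcp_rot': array([178.34970158,  -1.30116931, 131.20703367]), 'wrist_force': array([ 0.14323233, -0.00367867, -0.48194593]), 'torque': array([-0.04048415,  0.04915588,  0.02248345]), 'opening': 0.08558122009850688}
(array([-0.08, -0.12,  3.03]), array([ 0.0382, -0.005 , -1.0769]))
```

play_rows:
  commands:
    - {"tx":0,"ty":-0.1,"tz":1,"ax":0.038,"ay":-0.005,"az":-1.08}
    - {"tx":0,"ty":-0.1,"tz":2,"ax":0.038,"ay":-0.005,"az":-1.08}
    - {"tx":0,"ty":-0.1,"tz":3,"ax":0.038,"ay":-0.005,"az":-1.08}
    - {"tx":0,"ty":-0.1,"tz":3,"ax":0.038,"ay":-0.005,"az":-1.08}
    - {"tx":0,"ty":-0.1,"tz":3,"ax":0.038,"ay":-0.005,"az":-1.08}
    - {"tx":0,"ty":-0.1,"tz":3,"ax":0.038,"ay":-0.005,"az":-1.08}
    - {"tx":0,"ty":-0.1,"tz":3,"ax":0.038,"ay":-0.005,"az":-1.08}
    - {"tx":0,"ty":-0.1,"tz":3,"ax":0.038,"ay":-0.005,"az":-1.08}
    - {"tx":0,"ty":-0.1,"tz":3,"ax":0.038,"ay":-0.005,"az":-1.08}
    - {"tx":0,"ty":-0.1,"tz":3,"ax":0.038,"ay":-0.005,"az":-1.08}
  grip: 7.5

```text
time: 4.95
ee_pos: [0.6099, 0.0107, 0.2202]
tcp_rot: [180.0, -0.0, -167.3]
wrist_force: [0.7, 0.4, 0.1]
opening: 0.075
```

```bash
python3 look.py 2
```

```text
{'time': np.float64(4.95), 'q': array([ 9.97000e-01,  1.28786e+01,  1.56345e+01,  9.27682e+01,
        1.44000e-02, -1.16662e+01]), 'ee_pos': array([0.6099, 0.0107, 0.2202]), 'tcp_rot': array([ 1.799834e+02, -9.100000e-03, -1.673368e+02]), 'wrist_force': array([0.7101, 0.3815, 0.1358]), 'torque': array([-0.0436, -0.0022,  0.0025]), 'opening': np.float64(0.075)}
nut 610.040283203125 9.485803604125977 26.12261390686035 2604 wing angle mod90 12.90562051270901 medz 0.12901731863972593
stub? ((564.2727661132812, 23.205032348632812), 9.922377586364746) 1106 0.14031088049892046
stub? ((655.7720336914062, -4.217375755310059), 9.982744216918945) 844 0.14018631534902867
```

View pics/w2.png

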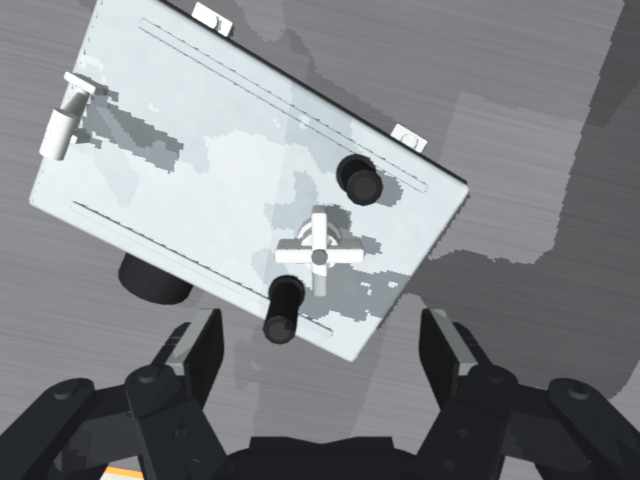

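play_rows:
  commands:
    - {"tx":0,"ty":-0.12,"tz":3,"ax":0,"ay":0,"az":-0.004}
    - {"tx":0,"ty":-0.12,"tz":6,"ax":0,"ay":0,"az":-0.004}
    - {"tx":0,"ty":-0.12,"tz":8.5,"ax":0,"ay":0,"az":-0.004}
    - {"tx":0,"ty":-0.12,"tz":9.6,"ax":0,"ay":0,"az":-0.004}
    - {"tx":0,"ty":-0.12,"tz":10.3,"ax":0,"ay":0,"az":-0.004}
    - {"tx":0,"ty":-0.12,"tz":10.3,"ax":0,"ay":0,"az":-0.004}
    - {"tx":0,"ty":-0.12,"tz":10.3,"ax":0,"ay":0,"az":-0.004}

```text
time: 5.7
ee_pos: [0.6108, 0.0097, 0.1184]
tcp_rot: [-180.0, 0.1, -167.0]
wrist_force: [0.3, -0.6, -0.1]
opening: 0.0748
```

```bash
python3 look.py 3
```

```text
{'time': np.float64(5.7), 'q': array([ 9.01400e-01,  1.26433e+01,  4.11500e+00,  8.13972e+01,
        1.39000e-02, -1.20711e+01]), 'ee_pos': array([0.6108, 0.0097, 0.1184]), 'tcp_rot': array([-1.799980e+02,  7.570000e-02, -1.670275e+02]), 'wrist_force': array([ 0.3367, -0.5826, -0.1298]), 'torque': array([-0.0025,  0.04  ,  0.049 ]), 'opening': np.float64(0.0748)}
nut 609.6795043945312 9.607487678527832 26.243947982788086 7874 wing angle mod90 13.068078806116743 medz 0.12900601745110502
stub? ((564.3175048828125, 23.50409507751465), 10.226851463317871) 3903 0.1403624650640798
stub? ((620.2174682617188, -30.1474552154541), 12.089201927185059) 1592 0.14220516276697148
stub? ((602.1826171875, 50.293094635009766), 12.396230697631836) 1621 0.14217489285473267
```

View pics/w3.png

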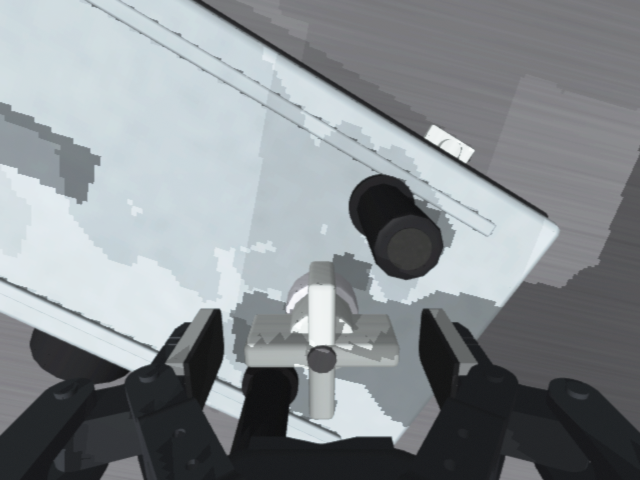

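The wings line up with the pads and the nut is centred at (321,355). I'll close on it.

play_rows:
  commands:
    - {"tx":0.08,"ty":0,"tz":0.1,"ax":0,"ay":0,"az":0}
    - {"tx":0.08,"ty":0,"tz":0.1,"ax":0,"ay":0,"az":0}
    - {"tx":0.08,"ty":0,"tz":0.1,"ax":0,"ay":0,"az":0}
    - {"tx":0.08,"ty":0,"tz":0.1,"ax":0,"ay":0,"az":0}
    - {"tx":0.08,"ty":0,"tz":0.1,"ax":0,"ay":0,"az":0}
  grip: 4.5
  newtons: 40

```text
time: 6.25
ee_pos: [0.6097, 0.0095, 0.117]
tcp_rot: [180.0, 0.1, -167.0]
wrist_force: [-1.4, 0.1, 5.8]
opening: 0.0515
```

```bash
python3 look.py 4
```

```text
{'time': np.float64(6.25), 'q': array([ 8.86400e-01,  1.25360e+01,  3.83450e+00,  8.12496e+01,
        2.18000e-02, -1.20956e+01]), 'ee_pos': array([0.6097, 0.0095, 0.117 ]), 'tcp_rot': array([ 1.799889e+02,  5.240000e-02, -1.670180e+02]), 'wrist_force': array([-1.4123,  0.0751,  5.8393]), 'torque': array([0.1058, 0.3281, 0.0117]), 'opening': np.float64(0.0515)}
nut 605.82763671875 9.013968467712402 30.90390968322754 9533 wing angle mod90 13.292746807415474 medz 0.1290697179535925
stub? ((564.187255859375, 23.293230056762695), 10.019124984741211) 3959 0.14042381827256034
stub? ((616.4022216796875, -20.864437103271484), 13.788537979125977) 1244 0.13972999821687843
stub? ((602.4849853515625, 40.848724365234375), 13.580967903137207) 1240 0.1397342432179317
stub? ((613.5078125, -34.737403869628906), 4.289127826690674) 239 0.14598350913792454
stub? ((593.8426513671875, 51.01476287841797), 4.4540534019470215) 243 0.14587477034034776
```

play_rows:
  commands:
    - {"tx":0,"ty":0,"tz":0,"ax":0,"ay":0,"az":0.05}
    - {"tx":0,"ty":0,"tz":0,"ax":0,"ay":0,"az":0.15}
    - {"tx":0,"ty":0,"tz":0,"ax":0,"ay":0,"az":0.25}
    - {"tx":0,"ty":0,"tz":0,"ax":0,"ay":0,"az":0.35}
    - {"tx":0,"ty":0,"tz":0,"ax":0,"ay":0,"az":0.45}

```text
time: 6.8
ee_pos: [0.6097, 0.0094, 0.1169]
tcp_rot: [180.0, 0.0, 167.0]
wrist_force: [-1.8, -0.2, 5.7]
opening: 0.0515
```

```bash
python3 look.py 5
```

```text
{'time': np.float64(6.8), 'q': array([8.81200e-01, 1.25376e+01, 3.83240e+00, 8.12503e+01, 1.04000e-02,
       1.39174e+01]), 'ee_pos': array([0.6097, 0.0094, 0.1169]), 'tcp_rot': array([1.799792e+02, 4.070000e-02, 1.669638e+02]), 'wrist_force': array([-1.8117, -0.2327,  5.7265]), 'torque': array([0.0334, 0.3342, 0.0703]), 'opening': np.float64(0.0515)}
nut 605.7492065429688 10.978358268737793 30.849641799926758 9536 wing angle mod90 -12.823495257981339 medz 0.129033139699714
stub? ((564.146728515625, 23.365951538085938), 10.015356063842773) 4073 0.1403761139718102
stub? ((602.5493774414062, -21.710460662841797), 13.593005180358887) 1233 0.13977343559675878
stub? ((616.5552368164062, 40.88823318481445), 13.376276016235352) 1228 0.13974990833408588
stub? ((593.7088012695312, -31.664262771606445), 4.282379150390625) 255 0.14607717122190364
stub? ((613.6725463867188, 53.876197814941406), 4.253328323364258) 251 0.1459283871504721
```

View pics/w5.png

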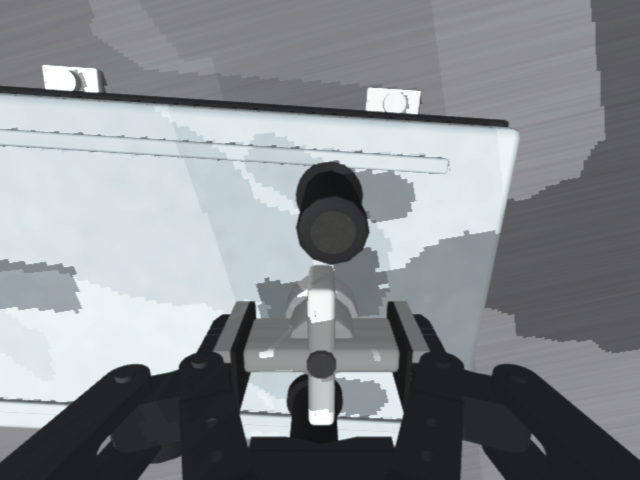

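The nut turns with the grip (pads on the tips at (240,345) and (400,345)), so I'll carry on with the first stroke.

play_rows:
  commands:
    - {"tx":0,"ty":0,"tz":0,"ax":0,"ay":0,"az":0.12}
    - {"tx":0,"ty":0,"tz":0,"ax":0,"ay":0,"az":0.24}
    - {"tx":0,"ty":0,"tz":0,"ax":0,"ay":0,"az":0.36}
    - {"tx":0,"ty":0,"tz":0,"ax":0,"ay":0,"az":0.48}
    - {"tx":0,"ty":0,"tz":0,"ax":0,"ay":0,"az":0.6}
    - {"tx":0,"ty":0,"tz":0,"ax":0,"ay":0,"az":0.72}
    - {"tx":0,"ty":0,"tz":0,"ax":0,"ay":0,"az":0.82}
    - {"tx":0,"ty":0,"tz":0,"ax":0,"ay":0,"az":0.82}

```text
time: 7.65
ee_pos: [0.6097, 0.0093, 0.117]
tcp_rot: [180.0, 0.0, 120.0]
wrist_force: [-2.4, -1.0, 5.6]
opening: 0.0513
```

```bash
python3 look.py 6
```

```text
{'time': np.float64(7.65), 'q': array([ 8.79000e-01,  1.25344e+01,  3.83190e+00,  8.12566e+01,
       -3.10000e-03,  6.08683e+01]), 'ee_pos': array([0.6097, 0.0093, 0.117 ]), 'tcp_rot': array([1.799658e+02, 2.260000e-02, 1.200106e+02]), 'wrist_force': array([-2.3762, -1.0104,  5.6309]), 'torque': array([-0.0899,  0.3611, -0.0369]), 'opening': np.float64(0.0513)}
nut 607.876708984375 13.593284606933594 30.901350021362305 9540 wing angle mod90 29.93212192491997 medz 0.12906700307952512
stub? ((564.4400634765625, 23.845088958740234), 10.183581352233887) 3843 0.14040682213198985
stub? ((582.009033203125, -5.888455867767334), 13.456164360046387) 1255 0.13974648358870928
stub? ((636.9835205078125, 26.18068504333496), 13.537555694580078) 1217 0.13964535340969053
stub? ((568.8905639648438, -6.771222114562988), 4.324954986572266) 245 0.145958844514246
stub? ((645.4444580078125, 37.36088943481445), 4.413614749908447) 250 0.1459772192146992
```

play_rows:
  commands:
    - {"tx":0,"ty":0,"tz":0,"ax":0,"ay":0,"az":0}
    - {"tx":0,"ty":0,"tz":0,"ax":0,"ay":0,"az":0}
    - {"tx":0,"ty":0,"tz":0,"ax":0,"ay":0,"az":0}
    - {"tx":0,"ty":0,"tz":0,"ax":0,"ay":0,"az":-0.14}
    - {"tx":0,"ty":0,"tz":0,"ax":0,"ay":0,"az":-0.28}
    - {"tx":0,"ty":0,"tz":0,"ax":0,"ay":0,"az":-0.42}
    - {"tx":0,"ty":0,"tz":0,"ax":0,"ay":0,"az":-0.56}
    - {"tx":0,"ty":0,"tz":0,"ax":0,"ay":0,"az":-0.7}
    - {"tx":0,"ty":0,"tz":0,"ax":0,"ay":0,"az":-0.84}
    - {"tx":0,"ty":0,"tz":0,"ax":0,"ay":0,"az":-0.98}
    - {"tx":0,"ty":0,"tz":0,"ax":0,"ay":0,"az":-1.12}
    - {"tx":0,"ty":0,"tz":0,"ax":0,"ay":0,"az":-1.26}
    - {"tx":0,"ty":0,"tz":0,"ax":0,"ay":0,"az":-1.4}
    - {"tx":0,"ty":0,"tz":0,"ax":0,"ay":0,"az":-1.52}
    - {"tx":0,"ty":0,"tz":0,"ax":0,"ay":0,"az":-1.57}
    - {"tx":0,"ty":0,"tz":0,"ax":0,"ay":0,"az":-1.57}
  grip: 7.0

```text
time: 9.3
ee_pos: [0.6094, 0.0095, 0.1158]
tcp_rot: [180.0, -0.0, -149.8]
wrist_force: [-0.7, -0.6, 0.5]
opening: 0.0697
```

```bash
python3 look.py 7
```

```text
{'time': np.float64(9.3), 'q': array([ 8.84200e-01,  1.25926e+01,  3.77530e+00,  8.12241e+01,
        1.21000e-02, -2.93205e+01]), 'ee_pos': array([0.6094, 0.0095, 0.1158]), 'tcp_rot': array([ 1.799692e+02, -3.020000e-02, -1.497953e+02]), 'wrist_force': array([-0.6947, -0.564 ,  0.4925]), 'torque': array([ 0.022 , -0.0256,  0.0098]), 'opening': np.float64(0.0697)}
nut 609.9884643554688 9.648700714111328 26.392271041870117 8107 wing angle mod90 30.212814196328598 medz 0.12899868782870877
stub? ((564.2855224609375, 23.233579635620117), 10.212481498718262) 3858 0.1403555040964542
stub? ((630.1026611328125, -26.365951538085938), 13.130257606506348) 1236 0.1417294644399058
stub? ((588.9000854492188, 44.830322265625), 13.04578685760498) 1244 0.1417613643177945
```

View pics/w7.png

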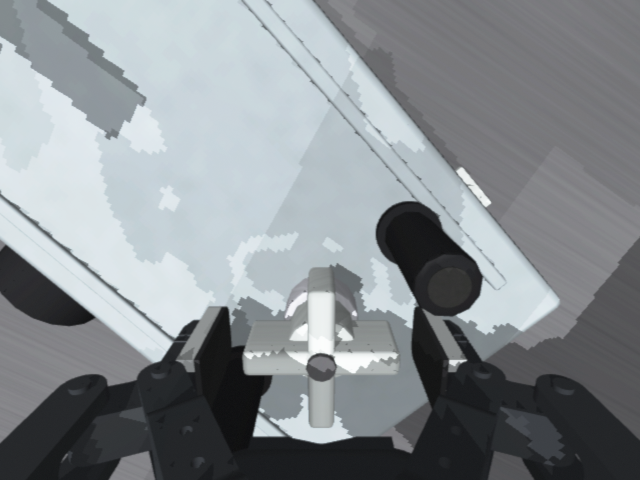

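play_rows:
  commands:
    - {"tx":-0.05,"ty":-0.03,"tz":-0.1,"ax":0,"ay":0,"az":0}
    - {"tx":-0.05,"ty":-0.03,"tz":-0.1,"ax":0,"ay":0,"az":0}
    - {"tx":-0.05,"ty":-0.03,"tz":-0.1,"ax":0,"ay":0,"az":0}
    - {"tx":-0.05,"ty":-0.03,"tz":-0.1,"ax":0,"ay":0,"az":0}
    - {"tx":-0.05,"ty":-0.03,"tz":-0.1,"ax":0,"ay":0,"az":0}
  grip: 4.5
  newtons: 40

```text
time: 9.85
ee_pos: [0.61, 0.0097, 0.1174]
tcp_rot: [180.0, 0.0, -149.8]
wrist_force: [-2.8, 3.7, 5.6]
opening: 0.0512
```

```bash
cat > st.py <<'E'
from workcell import bot
from h import *
o=bot.get_obs()
print({k:np.round(v,4) for k,v in o.items() if k in("time","ee_pos","tcp_rot","wrist_force","torque","opening")}, "q6",round(o["q"][5],3),"eff6",np.round(o["joint_efforts"][[0,5]],4))
E
python3 st.py
```

```text
{'time': np.float64(9.85), 'ee_pos': array([0.61  , 0.0097, 0.1174]), 'tcp_rot': array([ 1.799632e+02,  1.050000e-02, -1.498296e+02]), 'wrist_force': array([-2.7537,  3.7313,  5.5904]), 'torque': array([0.5681, 0.6443, 0.0122]), 'opening': np.float64(0.0512)} q6 -29.274 eff6 [-1.642   0.0034]
```

play_rows:
  commands:
    - {"tx":0,"ty":0,"tz":0,"ax":0,"ay":0,"az":0.1}
    - {"tx":0,"ty":0,"tz":0,"ax":0,"ay":0,"az":0.2}
    - {"tx":0,"ty":0,"tz":0,"ax":0,"ay":0,"az":0.3}
    - {"tx":0,"ty":0,"tz":0,"ax":0,"ay":0,"az":0.4}
    - {"tx":0,"ty":0,"tz":0,"ax":0,"ay":0,"az":0.5}
    - {"tx":0,"ty":0,"tz":0,"ax":0,"ay":0,"az":0.6}
    - {"tx":0,"ty":0,"tz":0,"ax":0,"ay":0,"az":0.7}
    - {"tx":0,"ty":0,"tz":0,"ax":0,"ay":0,"az":0.8}
    - {"tx":0,"ty":0,"tz":0,"ax":0,"ay":0,"az":0.85}

```text
time: 10.75
ee_pos: [0.6101, 0.0093, 0.1174]
tcp_rot: [-180.0, -0.0, 161.2]
wrist_force: [-3.6, 0.4, 5.1]
opening: 0.0511
```

```bash
python3 st.py
```

```text
{'time': np.float64(10.75), 'ee_pos': array([0.6101, 0.0093, 0.1174]), 'tcp_rot': array([-1.799949e+02, -2.300000e-03,  1.612399e+02]), 'wrist_force': array([-3.6138,  0.4159,  5.1248]), 'torque': array([0.203 , 0.5909, 0.0381]), 'opening': np.float64(0.0511)} q6 19.637 eff6 [-0.5224 -0.113 ]
```

play_rows:
  commands:
    - {"tx":0,"ty":0,"tz":0,"ax":0,"ay":0,"az":0.04}
    - {"tx":0,"ty":0,"tz":0,"ax":0,"ay":0,"az":0.08}
    - {"tx":0,"ty":0,"tz":0,"ax":0,"ay":0,"az":0.1}

```text
time: 11.05
ee_pos: [0.6101, 0.0093, 0.1174]
tcp_rot: [-180.0, -0.0, 155.6]
wrist_force: [-2.4, 1.1, 5.6]
opening: 0.0515
```

```bash
python3 st.py
```

```text
{'time': np.float64(11.05), 'ee_pos': array([0.6101, 0.0093, 0.1174]), 'tcp_rot': array([-1.799928e+02, -1.200000e-03,  1.556392e+02]), 'wrist_force': array([-2.3831,  1.0905,  5.6133]), 'torque': array([0.0727, 0.6042, 0.0578]), 'opening': np.float64(0.0515)} q6 25.237 eff6 [-0.4294 -0.0022]
```

play_rows:
  commands:
    - {"tx":0,"ty":0,"tz":0,"ax":0,"ay":0,"az":0.04}
    - {"tx":0,"ty":0,"tz":0,"ax":0,"ay":0,"az":0.08}
    - {"tx":0,"ty":0,"tz":0,"ax":0,"ay":0,"az":0.1}

```text
time: 11.35
ee_pos: [0.61, 0.0092, 0.1175]
tcp_rot: [-180.0, 0.0, 149.9]
wrist_force: [-2.8, 0.1, 5.1]
opening: 0.0509
```

```bash
python3 st.py
```

```text
{'time': np.float64(11.35), 'ee_pos': array([0.61  , 0.0092, 0.1175]), 'tcp_rot': array([-1.799874e+02,  3.700000e-03,  1.499074e+02]), 'wrist_force': array([-2.7891,  0.1092,  5.1042]), 'torque': array([0.0605, 0.5538, 0.0601]), 'opening': np.float64(0.0509)} q6 30.966 eff6 [-0.3067 -0.0038]
```

play_rows:
  commands:
    - {"tx":0,"ty":0,"tz":0,"ax":0,"ay":0,"az":0.04}
    - {"tx":0,"ty":0,"tz":0,"ax":0,"ay":0,"az":0.08}
    - {"tx":0,"ty":0,"tz":0,"ax":0,"ay":0,"az":0.1}

```text
time: 11.65
ee_pos: [0.61, 0.0092, 0.1174]
tcp_rot: [-180.0, 0.0, 144.2]
wrist_force: [-3.4, 0.6, 4.5]
opening: 0.0511
```

```bash
python3 st.py
```

```text
{'time': np.float64(11.65), 'ee_pos': array([0.61  , 0.0092, 0.1174]), 'tcp_rot': array([-1.799818e+02,  2.700000e-03,  1.441755e+02]), 'wrist_force': array([-3.3634,  0.5858,  4.4963]), 'torque': array([0.0069, 0.6441, 0.0503]), 'opening': np.float64(0.0511)} q6 36.695 eff6 [-0.1941 -0.0035]
```

play_rows:
  commands:
    - {"tx":0,"ty":0,"tz":0,"ax":0,"ay":0,"az":0.04}
    - {"tx":0,"ty":0,"tz":0,"ax":0,"ay":0,"az":0.08}
    - {"tx":0,"ty":0,"tz":0,"ax":0,"ay":0,"az":0.1}

```text
time: 11.95
ee_pos: [0.61, 0.0092, 0.1174]
tcp_rot: [-180.0, 0.0, 138.4]
wrist_force: [-3.7, -0.1, 6.0]
opening: 0.0513
```

```bash
python3 st.py
```

```text
{'time': np.float64(11.95), 'ee_pos': array([0.61  , 0.0092, 0.1174]), 'tcp_rot': array([-1.799756e+02,  2.800000e-03,  1.384448e+02]), 'wrist_force': array([-3.6626, -0.07  ,  6.0484]), 'torque': array([-0.0563,  0.693 ,  0.0478]), 'opening': np.float64(0.0513)} q6 42.425 eff6 [-0.0918 -0.0035]
```

play_rows:
  commands:
    - {"tx":0,"ty":0,"tz":0,"ax":0,"ay":0,"az":0.04}
    - {"tx":0,"ty":0,"tz":0,"ax":0,"ay":0,"az":0.08}
    - {"tx":0,"ty":0,"tz":0,"ax":0,"ay":0,"az":0.1}

```text
time: 12.25
ee_pos: [0.61, 0.0091, 0.1175]
tcp_rot: [-180.0, 0.0, 132.7]
wrist_force: [-3.6, -0.1, 5.6]
opening: 0.0514
```

```bash
python3 st.py
```

```text
{'time': np.float64(12.25), 'ee_pos': array([0.61  , 0.0091, 0.1175]), 'tcp_rot': array([-1.799740e+02,  6.800000e-03,  1.327144e+02]), 'wrist_force': array([-3.5547, -0.089 ,  5.5691]), 'torque': array([0.0079, 0.7241, 0.0493]), 'opening': np.float64(0.0514)} q6 48.155 eff6 [ 0.0022 -0.003 ]
```

play_rows:
  commands:
    - {"tx":0,"ty":0,"tz":0,"ax":0,"ay":0,"az":0.04}
    - {"tx":0,"ty":0,"tz":0,"ax":0,"ay":0,"az":0.08}
    - {"tx":0,"ty":0,"tz":0,"ax":0,"ay":0,"az":0.1}

```text
time: 12.55
ee_pos: [0.6099, 0.0091, 0.1174]
tcp_rot: [-180.0, 0.0, 127.0]
wrist_force: [-3.1, -0.8, 6.1]
opening: 0.0513
```

```bash
python3 st.py
```

```text
{'time': np.float64(12.55), 'ee_pos': array([0.6099, 0.0091, 0.1174]), 'tcp_rot': array([-1.799690e+02,  1.070000e-02,  1.269829e+02]), 'wrist_force': array([-3.0746, -0.8402,  6.0763]), 'torque': array([-0.0496,  0.7395,  0.1301]), 'opening': np.float64(0.0513)} q6 53.884 eff6 [ 0.0879 -0.003 ]
```

play_rows:
  commands:
    - {"tx":0,"ty":0,"tz":0,"ax":0,"ay":0,"az":0.03}
    - {"tx":0,"ty":0,"tz":0,"ax":0,"ay":0,"az":0.05}
    - {"tx":0,"ty":0,"tz":0,"ax":0,"ay":0,"az":0.05}

```text
time: 12.85
ee_pos: [0.6099, 0.0091, 0.1174]
tcp_rot: [-180.0, 0.0, 124.2]
wrist_force: [-4.1, -0.3, 5.7]
opening: 0.0511
```

```bash
python3 st.py
```

```text
{'time': np.float64(12.85), 'ee_pos': array([0.6099, 0.0091, 0.1174]), 'tcp_rot': array([-1.799627e+02,  9.800000e-03,  1.241626e+02]), 'wrist_force': array([-4.0805, -0.3361,  5.7293]), 'torque': array([-0.1445,  0.7578,  0.0439]), 'opening': np.float64(0.0511)} q6 56.704 eff6 [0.1223 0.3256]
```

play_rows:
  commands:
    - {"tx":0,"ty":0,"tz":0,"ax":0,"ay":0,"az":0}
    - {"tx":0,"ty":0,"tz":0,"ax":0,"ay":0,"az":0}

```text
time: 13.05
ee_pos: [0.6099, 0.0091, 0.1174]
tcp_rot: [-180.0, 0.0, 124.2]
wrist_force: [-3.5, -1.4, 5.1]
opening: 0.051
```

```bash
python3 st.py
```

```text
{'time': np.float64(13.05), 'ee_pos': array([0.6099, 0.0091, 0.1174]), 'tcp_rot': array([-1.799646e+02,  9.600000e-03,  1.242035e+02]), 'wrist_force': array([-3.5039, -1.4268,  5.0567]), 'torque': array([-0.0633,  0.7955,  0.0901]), 'opening': np.float64(0.051)} q6 56.664 eff6 [0.1238 0.0575]
```

play_rows:
  commands:
    - {"tx":0,"ty":0,"tz":0,"ax":0,"ay":0,"az":0.02}
    - {"tx":0,"ty":0,"tz":0,"ax":0,"ay":0,"az":0.04}
    - {"tx":0,"ty":0,"tz":0,"ax":0,"ay":0,"az":0.04}
    - {"tx":0,"ty":0,"tz":0,"ax":0,"ay":0,"az":0.04}

```text
time: 13.45
ee_pos: [0.6099, 0.0091, 0.1174]
tcp_rot: [-180.0, 0.0, 121.9]
wrist_force: [-3.3, -0.7, 5.0]
opening: 0.0512
```

```bash
python3 st.py
```

```text
{'time': np.float64(13.45), 'ee_pos': array([0.6099, 0.0091, 0.1174]), 'tcp_rot': array([-1.799655e+02,  1.070000e-02,  1.219102e+02]), 'wrist_force': array([-3.2871, -0.6895,  4.9644]), 'torque': array([-0.0762,  0.8619,  0.0604]), 'opening': np.float64(0.0512)} q6 58.957 eff6 [0.1505 0.0812]
```

play_rows:
  commands:
    - {"tx":0,"ty":0,"tz":0,"ax":0,"ay":0,"az":0.02}
    - {"tx":0,"ty":0,"tz":0,"ax":0,"ay":0,"az":0.04}
    - {"tx":0,"ty":0,"tz":0,"ax":0,"ay":0,"az":0.05}
    - {"tx":0,"ty":0,"tz":0,"ax":0,"ay":0,"az":0.05}

```text
time: 13.85
ee_pos: [0.6099, 0.0091, 0.1174]
tcp_rot: [-180.0, 0.0, 119.0]
wrist_force: [-4.5, 0.2, 5.5]
opening: 0.0512
```

```bash
python3 st.py
```

```text
{'time': np.float64(13.85), 'ee_pos': array([0.6099, 0.0091, 0.1174]), 'tcp_rot': array([-1.799621e+02,  1.650000e-02,  1.190374e+02]), 'wrist_force': array([-4.482 ,  0.1962,  5.5279]), 'torque': array([-0.1245,  0.8297,  0.2179]), 'opening': np.float64(0.0512)} q6 61.828 eff6 [0.099  0.3416]
```

play_rows:
  commands:
    - {"tx":0,"ty":0,"tz":0,"ax":0,"ay":0,"az":0.02}
    - {"tx":0,"ty":0,"tz":0,"ax":0,"ay":0,"az":0.03}
    - {"tx":0,"ty":0,"tz":0,"ax":0,"ay":0,"az":0.03}
    - {"tx":0,"ty":0,"tz":0,"ax":0,"ay":0,"az":0.03}

```text
time: 14.25
ee_pos: [0.6099, 0.0091, 0.1174]
tcp_rot: [-180.0, 0.0, 117.3]
wrist_force: [-4.2, -0.9, 6.2]
opening: 0.0513
```

```bash
python3 st.py
```

```text
{'time': np.float64(14.25), 'ee_pos': array([0.6099, 0.0091, 0.1174]), 'tcp_rot': array([-1.799562e+02,  1.450000e-02,  1.173484e+02]), 'wrist_force': array([-4.2202, -0.879 ,  6.2363]), 'torque': array([-0.1253,  0.8484,  0.3641]), 'opening': np.float64(0.0513)} q6 63.518 eff6 [0.0406 0.3667]
```

The torque now rises at about 5 N m/rad, so the nut is seated. I'll tighten in small steps from here.

play_rows:
  commands:
    - {"tx":0,"ty":0,"tz":0,"ax":0,"ay":0,"az":0.02}
    - {"tx":0,"ty":0,"tz":0,"ax":0,"ay":0,"az":0.04}
    - {"tx":0,"ty":0,"tz":0,"ax":0,"ay":0,"az":0.04}

```text
time: 14.55
ee_pos: [0.6098, 0.0091, 0.1174]
tcp_rot: [-180.0, 0.0, 115.0]
wrist_force: [-4.4, -1.2, 6.0]
opening: 0.0512
```

```bash
python3 st.py
```

```text
{'time': np.float64(14.55), 'ee_pos': array([0.6098, 0.0091, 0.1174]), 'tcp_rot': array([-1.799521e+02,  2.000000e-02,  1.150369e+02]), 'wrist_force': array([-4.3705, -1.2039,  5.9911]), 'torque': array([-0.2264,  0.8964,  0.5427]), 'opening': np.float64(0.0512)} q6 65.832 eff6 [-0.0609  0.8178]
```

play_rows:
  commands:
    - {"tx":0,"ty":0,"tz":0,"ax":0,"ay":0,"az":0.0}
    - {"tx":0,"ty":0,"tz":0,"ax":0,"ay":0,"az":0.0}

```text
time: 14.75
ee_pos: [0.6099, 0.0091, 0.1174]
tcp_rot: [-180.0, 0.0, 115.1]
wrist_force: [-4.7, -0.6, 5.6]
opening: 0.051
```

```bash
python3 st.py
```

```text
{'time': np.float64(14.75), 'ee_pos': array([0.6099, 0.0091, 0.1174]), 'tcp_rot': array([-1.799576e+02,  2.360000e-02,  1.150793e+02]), 'wrist_force': array([-4.7378, -0.5575,  5.5595]), 'torque': array([-0.1854,  0.8575,  0.5248]), 'opening': np.float64(0.051)} q6 65.792 eff6 [-0.0546  0.56  ]
```

play_rows:
  commands:
    - {"tx":0,"ty":0,"tz":0,"ax":0,"ay":0,"az":0.02}
    - {"tx":0,"ty":0,"tz":0,"ax":0,"ay":0,"az":0.04}
    - {"tx":0,"ty":0,"tz":0,"ax":0,"ay":0,"az":0.04}
    - {"tx":0,"ty":0,"tz":0,"ax":0,"ay":0,"az":0.04}
    - {"tx":0,"ty":0,"tz":0,"ax":0,"ay":0,"az":0.04}

```text
time: 15.25
ee_pos: [0.6098, 0.0091, 0.1174]
tcp_rot: [-180.0, 0.0, 112.8]
wrist_force: [-4.3, -1.4, 6.4]
opening: 0.0511
```

```bash
python3 st.py
```

```text
{'time': np.float64(15.25), 'ee_pos': array([0.6098, 0.0091, 0.1174]), 'tcp_rot': array([-1.799551e+02,  2.870000e-02,  1.128009e+02]), 'wrist_force': array([-4.3393, -1.431 ,  6.3818]), 'torque': array([-0.2018,  0.8401,  0.7196]), 'opening': np.float64(0.0511)} q6 68.068 eff6 [-0.1481  0.7661]
```

play_rows:
  commands:
    - {"tx":0,"ty":0,"tz":0,"ax":0,"ay":0,"az":0.0}
    - {"tx":0,"ty":0,"tz":0,"ax":0,"ay":0,"az":0.0}
    - {"tx":0,"ty":0,"tz":0,"ax":0,"ay":0,"az":0.0}
    - {"tx":0,"ty":0,"tz":0,"ax":0,"ay":0,"az":0.0}

```text
time: 15.65
ee_pos: [0.6098, 0.0091, 0.1175]
tcp_rot: [-180.0, 0.0, 112.8]
wrist_force: [-3.9, -0.5, 5.4]
opening: 0.0512
```

```bash
python3 look.py 8; python3 st.py
```

```text
{'time': np.float64(15.65), 'q': array([ 8.71200e-01,  1.26200e+01,  3.98560e+00,  8.13949e+01,
       -4.19000e-02,  6.80685e+01]), 'ee_pos': array([0.6098, 0.0091, 0.1175]), 'tcp_rot': array([-1.799572e+02,  2.790000e-02,  1.128028e+02]), 'wrist_force': array([-3.8582, -0.5046,  5.389 ]), 'torque': array([-0.2102,  0.931 ,  0.7608]), 'opening': np.float64(0.0512)}
nut 608.3258056640625 13.92745590209961 30.93500518798828 9525 wing angle mod90 22.96771336636039 medz 0.129099335214404
stub? ((564.40966796875, 23.916227340698242), 10.104191780090332) 3726 0.14040187117703465
stub? ((581.5107421875, -1.4110161066055298), 13.509167671203613) 1221 0.13994088585585837
stub? ((639.703857421875, 22.447654724121094), 13.635555267333984) 1198 0.13997560392398709
stub? ((567.350341796875, -1.832690954208374), 4.160279273986816) 214 0.14625655534597268
stub? ((648.534423828125, 32.76035690307617), 4.232436656951904) 215 0.14613713504875406
{'time': np.float64(15.7), 'ee_pos': array([0.6098, 0.0091, 0.1174]), 'tcp_rot': array([-1.799511e+02,  2.710000e-02,  1.128030e+02]), 'wrist_force': array([-4.3955, -1.1453,  5.6734]), 'torque': array([-0.2364,  0.9021,  0.7316]), 'opening': np.float64(0.0511)} q6 68.068 eff6 [-0.1467  0.7649]
```

View pics/w8.png

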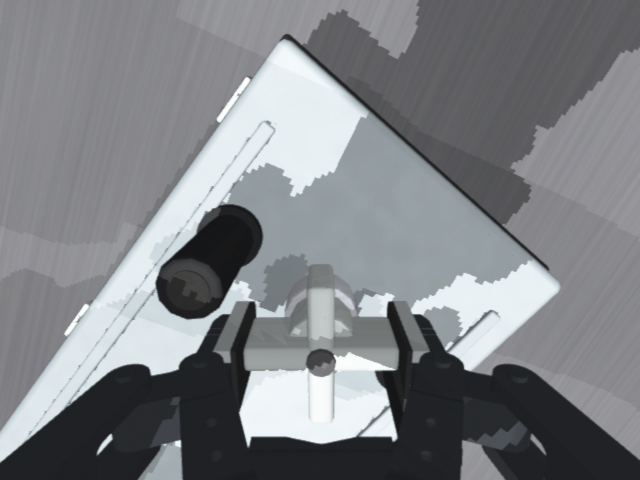

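The nut is at 0.73–0.76 N m and has been held for about 0.9 s. The stub at (200,265) is clear of the fingers. I'll unload part of the twist, then release.

play_rows:
  commands:
    - {"tx":0,"ty":0,"tz":0,"ax":0,"ay":0,"az":-0.04}
    - {"tx":0,"ty":0,"tz":0,"ax":0,"ay":0,"az":-0.08}
    - {"tx":0,"ty":0,"tz":0,"ax":0,"ay":0,"az":-0.1}
    - {"tx":0,"ty":0,"tz":0,"ax":0,"ay":0,"az":-0.1}

```text
time: 16.1
ee_pos: [0.6099, 0.0091, 0.1175]
tcp_rot: [-180.0, 0.0, 118.5]
wrist_force: [-3.8, -0.6, 5.4]
opening: 0.0512
```

play_rows:
  commands:
    - {"tx":0,"ty":0,"tz":0,"ax":0,"ay":0,"az":0}
    - {"tx":0,"ty":0,"tz":0,"ax":0,"ay":0,"az":0}
    - {"tx":0,"ty":0,"tz":0,"ax":0,"ay":0,"az":0}
    - {"tx":0,"ty":0,"tz":-2,"ax":0,"ay":0,"az":0}
    - {"tx":0,"ty":0,"tz":-6,"ax":0,"ay":0,"az":0}
    - {"tx":0,"ty":0,"tz":-10,"ax":0,"ay":0,"az":0}
    - {"tx":0,"ty":0,"tz":-10,"ax":0,"ay":0,"az":0}
  grip: 7.0

```text
time: 16.8
ee_pos: [0.6118, 0.0094, 0.2231]
tcp_rot: [179.6, 0.2, 118.5]
wrist_force: [0.1, 0.1, 1.0]
opening: 0.0698
```

```bash
python3 look.py 9; python3 st.py
```

```text
{'time': np.float64(16.8), 'q': array([8.78600e-01, 1.27052e+01, 1.57435e+01, 9.25787e+01, 6.70000e-03,
       6.23912e+01]), 'ee_pos': array([0.6118, 0.0094, 0.2231]), 'tcp_rot': array([179.5897,   0.207 , 118.4867]), 'wrist_force': array([0.1399, 0.1388, 0.9901]), 'torque': array([-0.0161, -0.0095, -0.0148]), 'opening': np.float64(0.0698)}
nut 609.7570190429688 10.165876388549805 25.971302032470703 2530 wing angle mod90 31.12637312483348 medz 0.129054837026845
stub? ((563.890869140625, 23.780872344970703), 10.004862785339355) 1063 0.14039689807705347
stub? ((655.7144775390625, -3.708678722381592), 10.22440242767334) 846 0.1402161000651997
{'time': np.float64(16.85), 'ee_pos': array([0.6113, 0.0094, 0.2201]), 'tcp_rot': array([1.797438e+02, 1.228000e-01, 1.184909e+02]), 'wrist_force': array([1.3789, 0.5519, 0.1153]), 'torque': array([-0.0204, -0.0607,  0.0387]), 'opening': np.float64(0.0703)} q6 62.389 eff6 [ 0.0026 -0.0014]
```

View pics/w9.png

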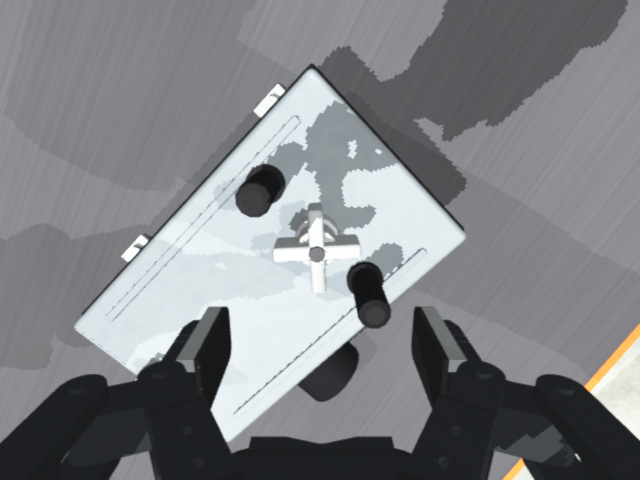

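The nut has sprung back to a wing angle of about 30.5°, as expected from about 0.125 rad of twist, and it stays seated. Next is the clip, pushed with closed fingers and tool x along the housing's y axis (yaw ≈ 73°).

```bash
python3 - <<'E'
from h import *
print(rel([.6113,.0094,.2195],[179.9,.05,118.5],[.5597,-.1579,.25],73.3))
E
```

```text
(array([-12.24, -12.51,  -3.06]), array([2.000e-03, 1.000e-04, 7.889e-01]))
```

play_rows:
  commands:
    - {"tx":-1,"ty":-1,"tz":-2,"ax":0,"ay":0,"az":0.1}
    - {"tx":-4,"ty":-4,"tz":-3,"ax":0,"ay":0,"az":0.25}
    - {"tx":-7,"ty":-7,"tz":-3,"ax":0,"ay":0,"az":0.4}
    - {"tx":-10,"ty":-10,"tz":-3,"ax":0,"ay":0,"az":0.55}
    - {"tx":-12.2,"ty":-12.5,"tz":-3,"ax":0,"ay":0,"az":0.7}
    - {"tx":-12.2,"ty":-12.5,"tz":-3,"ax":0,"ay":0,"az":0.789}
    - {"tx":-12.2,"ty":-12.5,"tz":-3,"ax":0,"ay":0,"az":0.789}
    - {"tx":-12.2,"ty":-12.5,"tz":-3,"ax":0,"ay":0,"az":0.789}
  grip: 0
  newtons: 40

```text
time: 17.65
ee_pos: [0.5584, -0.1572, 0.2462]
tcp_rot: [-179.9, -0.0, 73.5]
wrist_force: [0.2, 0.4, 0.1]
opening: -0.0001
```

```bash
python3 look.py 10; python3 - <<'E'
from h import *
c,o=pickle.load(open("w10.pkl","rb")); W=cloud(c,o)
C=np.array([.5942,-.0430]); a=np.radians(73.3); hy=np.array([np.cos(a),np.sin(a)]); hx=np.array([np.sin(a),-np.cos(a)])
d=W[...,:2]-C; X=d@hx*1000; Y=d@hy*1000; Z=W[...,2]*1000
m=(abs(X)<16)&(Y>-125)&(Y<-40)&(Z>100)&(Z<165)
for z in range(100,165,5):
    s=m&(Z>=z)&(Z<z+5)
    if s.sum(): print(z,s.sum(),"X",X[s].min().round(1),X[s].max().round(1),"Y",Y[s].min().round(1),np.median(Y[s]).round(1),Y[s].max().round(1))
# fingers in tool coords
T=c["tool_from_camera"]; dd=c["depth"]; v,u=np.mgrid[0:480,0:640]
P=np.stack([(u-c["cx"])/c["fx"]*dd,(v-c["cy"])/c["fy"]*dd,dd],-1)@T[:3,:3].T+T[:3,3]
s=(abs(P[...,0])<.03)&(abs(P[...,1])<.05)&(P[...,2]>-.03)&(P[...,2]<.03)&(dd>0)
print(np.percentile(P[s],[0,2,50,98,100],axis=0).round(4))
s2=s&(P[...,2]>.0); print(P[s2].min(0),P[s2].max(0))
E
```

```text
{'time': np.float64(17.65), 'q': array([-1.57274e+01,  9.19920e+00,  1.42689e+01,  9.51552e+01,
        1.21000e-02,  9.08195e+01]), 'ee_pos': array([ 0.5584, -0.1572,  0.2462]), 'tcp_rot': array([-1.799144e+02, -1.090000e-02,  7.345310e+01]), 'wrist_force': array([0.2464, 0.3616, 0.0649]), 'torque': array([-0.0699, -0.076 , -0.0009]), 'opening': np.float64(-0.0001)}
100 235 X -16.0 16.0 Y -120.2 -111.3 -102.8
105 39 X -10.6 10.7 Y -110.0 -109.5 -107.7
110 54 X -10.4 10.3 Y -108.2 -106.8 -105.6
115 52 X -10.9 10.7 Y -106.2 -104.8 -102.4
120 53 X -10.7 10.0 Y -103.6 -102.3 -101.1
125 61 X -10.5 10.9 Y -101.1 -99.7 -97.8
130 65 X -11.0 10.6 Y -99.1 -97.4 -95.8
135 65 X -10.8 10.3 Y -96.8 -95.6 -93.9
140 40 X -9.4 9.7 Y -94.4 -93.5 -93.1
150 225 X -11.0 10.8 Y -90.7 -82.1 -80.5
155 488 X -11.0 10.6 Y -89.4 -85.2 -81.3
[[-0.0122 -0.0323 -0.03  ]
 [-0.0073 -0.0223 -0.0298]
 [ 0.0111  0.0004 -0.0186]
 [ 0.014   0.0234  0.012 ]
 [ 0.0149  0.0332  0.0166]]
[ 6.57895266e-03 -1.29925436e-02  3.78398902e-05] [0.01233341 0.01409208 0.01656042]
```

View pics/w10.png

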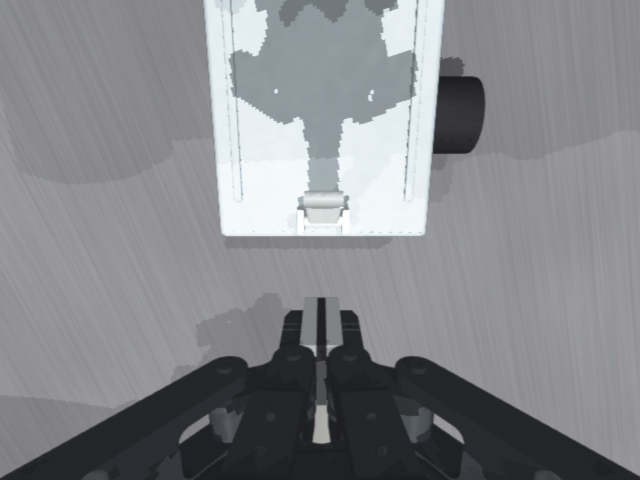

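The view shows the clip lever at (323,205), leaning at about 0.44 rad, with the closed fingers at (320,310) behind it. I'll lower the fingertips behind the lever.

play_rows:
  commands:
    - {"tx":0.1,"ty":0.1,"tz":3,"ax":0,"ay":0,"az":0}
    - {"tx":0.2,"ty":0.1,"tz":6,"ax":0,"ay":0,"az":0}
    - {"tx":0.2,"ty":0.1,"tz":8,"ax":0,"ay":0,"az":0}
    - {"tx":0.2,"ty":0.1,"tz":8.4,"ax":0,"ay":0,"az":0}
    - {"tx":0.2,"ty":0.1,"tz":8.4,"ax":0,"ay":0,"az":0}
    - {"tx":0.2,"ty":0.1,"tz":8.4,"ax":0,"ay":0,"az":0}

```text
time: 18.3
ee_pos: [0.5606, -0.1556, 0.1644]
tcp_rot: [179.9, -0.0, 73.4]
wrist_force: [-0.1, -0.2, 1.3]
opening: -0.0003
```

```bash
python3 st.py; python3 - <<'E'
from h import *
from workcell import bot
o=bot.get_obs()
C=np.array([.5942,-.0430]); a=np.radians(73.3); hy=np.array([np.cos(a),np.sin(a)]); hx=np.array([np.sin(a),-np.cos(a)])
d=o["ee_pos"][:2]-C; Y0=d@hy*1000; X0=d@hx*1000; z0=o["ee_pos"][2]*1000
print("X,Y,z",X0,Y0,z0)
for q in np.arange(.2,1.61,.1):
    Y=-112+50*np.sin(q)-3*np.cos(q)-11.5; z=95+50*np.cos(q)+3*np.sin(q)+19
    print(round(q,2),"tx %.2f tz %.2f"%((Y-Y0)/10,-(z-z0)/10))
E
```

```text
{'time': np.float64(18.3), 'ee_pos': array([ 0.5606, -0.1556,  0.1644]), 'tcp_rot': array([ 1.799296e+02, -6.900000e-03,  7.335430e+01]), 'wrist_force': array([-0.0526, -0.1839,  1.3173]), 'torque': array([ 0.0532,  0.016 , -0.0252]), 'opening': np.float64(-0.0003)} q6 91.13 eff6 [ 0.1053 -0.0146]
X,Y,z 0.12384488814710908 -117.51211480729434 164.39087489215325
0.2 tx 0.10 tz 0.08
0.3 tx 0.59 tz 0.17
0.4 tx 1.07 tz 0.32
0.5 tx 1.54 tz 0.51
0.6 tx 1.98 tz 0.74
0.7 tx 2.39 tz 1.02
0.8 tx 2.78 tz 1.34
0.9 tx 3.13 tz 1.70
1.0 tx 3.45 tz 2.09
1.1 tx 3.72 tz 2.50
1.2 tx 3.95 tz 2.95
1.3 tx 4.14 tz 3.41
1.4 tx 4.28 tz 3.89
1.5 tx 4.37 tz 4.39
1.6 tx 4.41 tz 4.89
```

play_rows:
  commands:
    - {"tx":0.6,"ty":0,"tz":0.17,"ax":0,"ay":0,"az":0}
    - {"tx":1.1,"ty":0,"tz":0.32,"ax":0,"ay":0,"az":0}
    - {"tx":1.55,"ty":0,"tz":0.5,"ax":0,"ay":0,"az":0}
    - {"tx":2.0,"ty":0,"tz":0.74,"ax":0,"ay":0,"az":0}
    - {"tx":2.4,"ty":0,"tz":1.0,"ax":0,"ay":0,"az":0}
    - {"tx":2.8,"ty":0,"tz":1.34,"ax":0,"ay":0,"az":0}
    - {"tx":3.1,"ty":0,"tz":1.7,"ax":0,"ay":0,"az":0}
    - {"tx":3.4,"ty":0,"tz":2.1,"ax":0,"ay":0,"az":0}

```text
time: 19.1
ee_pos: [0.5699, -0.1229, 0.1419]
tcp_rot: [-180.0, -0.0, 73.3]
wrist_force: [0.9, 0.6, 4.1]
opening: -0.0002
```

```bash
python3 look.py 11
```

```text
{'time': np.float64(19.1), 'q': array([-1.21752e+01,  8.69550e+00,  2.16830e+00,  8.34803e+01,
        2.20000e-02,  9.45288e+01]), 'ee_pos': array([ 0.5699, -0.1229,  0.1419]), 'tcp_rot': array([-1.799908e+02, -2.130000e-02,  7.329600e+01]), 'wrist_force': array([0.9191, 0.5705, 4.1408]), 'torque': array([ 0.0734, -0.1158, -0.0218]), 'opening': np.float64(-0.0002)}
stub? ((572.541748046875, -115.97370910644531), 13.610092163085938) 1266 0.14226023006167496
```

View pics/w11.png

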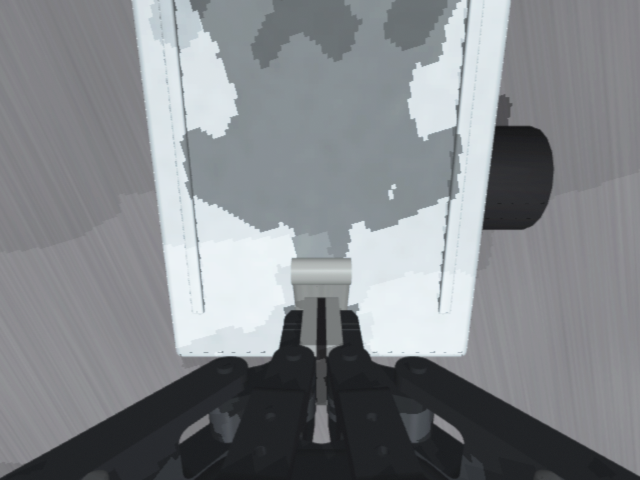

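The lever is folding: its tip is at (320,270), ahead of the fingers, with a light push of about 4 N. I'll follow the arc down to the stop.

play_rows:
  commands:
    - {"tx":0.3,"ty":0,"tz":0.4,"ax":0,"ay":0,"az":0}
    - {"tx":0.55,"ty":0,"tz":0.85,"ax":0,"ay":0,"az":0}
    - {"tx":0.73,"ty":0,"tz":1.3,"ax":0,"ay":0,"az":0}
    - {"tx":0.85,"ty":0,"tz":1.7,"ax":0,"ay":0,"az":0}
    - {"tx":0.9,"ty":0,"tz":2.0,"ax":0,"ay":0,"az":0}
    - {"tx":0.95,"ty":0,"tz":2.2,"ax":0,"ay":0,"az":0}
    - {"tx":0.95,"ty":0,"tz":2.2,"ax":0,"ay":0,"az":0}

```text
time: 19.85
ee_pos: [0.5724, -0.1142, 0.1202]
tcp_rot: [-180.0, 0.0, 73.3]
wrist_force: [-1.0, -2.3, 1.9]
opening: 0.0
```

```bash
python3 st.py
```

```text
{'time': np.float64(19.85), 'ee_pos': array([ 0.5724, -0.1142,  0.1202]), 'tcp_rot': array([-1.79983e+02,  5.50000e-03,  7.32818e+01]), 'wrist_force': array([-1.0423, -2.3456,  1.872 ]), 'torque': array([-0.3356,  0.1789, -0.0099]), 'opening': np.float64(0.0)} q6 95.435 eff6 [1.1147 0.013 ]
```

play_rows:
  commands:
    - {"tx":0,"ty":0,"tz":0.1,"ax":0,"ay":0,"az":0}
    - {"tx":0,"ty":0,"tz":0.2,"ax":0,"ay":0,"az":0}
    - {"tx":0,"ty":0,"tz":0.2,"ax":0,"ay":0,"az":0}

```text
time: 20.15
ee_pos: [0.5725, -0.1143, 0.1199]
tcp_rot: [179.9, -0.0, 73.3]
wrist_force: [-4.8, -2.6, 14.2]
opening: 0.0004
```

```bash
python3 st.py
```

```text
{'time': np.float64(20.15), 'ee_pos': array([ 0.5725, -0.1143,  0.1199]), 'tcp_rot': array([ 1.799296e+02, -4.400000e-03,  7.327800e+01]), 'wrist_force': array([-4.8424, -2.5833, 14.1866]), 'torque': array([-0.2362,  1.1655,  0.0742]), 'opening': np.float64(0.0004)} q6 95.434 eff6 [1.496  0.0267]
```

The force rises to 14 N for almost no movement, so the lever is at its stop. I'll hold briefly, then lift away and check.

play_rows:
  commands:
    - {"tx":0,"ty":0,"tz":0.1,"ax":0,"ay":0,"az":0}
    - {"tx":0,"ty":0,"tz":0.1,"ax":0,"ay":0,"az":0}
    - {"tx":0,"ty":0,"tz":0.1,"ax":0,"ay":0,"az":0}
    - {"tx":0,"ty":0,"tz":-1,"ax":0,"ay":0,"az":0}
    - {"tx":0,"ty":0,"tz":-4,"ax":0,"ay":0,"az":0}
    - {"tx":-2,"ty":0,"tz":-9,"ax":0,"ay":0,"az":0}
    - {"tx":-2,"ty":0,"tz":-14,"ax":0,"ay":0,"az":0}
    - {"tx":-2,"ty":0,"tz":-14,"ax":0,"ay":0,"az":0}
    - {"tx":-2,"ty":0,"tz":-14,"ax":0,"ay":0,"az":0}

```text
time: 21.05
ee_pos: [0.5674, -0.1333, 0.2595]
tcp_rot: [179.9, -0.0, 73.3]
wrist_force: [0.1, -0.6, -0.8]
opening: -0.0001
```

```bash
python3 look.py 12; python3 - <<'E'
from h import *
from workcell import viewer
c,o=pickle.load(open("w12.pkl","rb"))
C=np.array([.5942,-.0430]); a=np.radians(73.3); hy=np.array([np.cos(a),np.sin(a)]); hx=np.array([np.sin(a),-np.cos(a)])
W=cloud(c,o); d=W[...,:2]-C; X=d@hx*1000; Y=d@hy*1000; Z=W[...,2]*1000
for y in range(-110,-40,6):
    s=(abs(X)<8)&(Y>=y)&(Y<y+6)&(Z<130); 
    if s.sum(): print(y,s.sum(),np.median(Z[s]).round(1))
m=cv2
t=viewer.camera("top"); cv2.imwrite("pics/top2.png",t["pixels"][:,:,::-1])
E
```

```text
{'time': np.float64(21.05), 'q': array([-1.32404e+01,  9.69790e+00,  1.63243e+01,  9.64913e+01,
        3.48000e-02,  9.34751e+01]), 'ee_pos': array([ 0.5674, -0.1333,  0.2595]), 'tcp_rot': array([ 1.798672e+02, -4.290000e-02,  7.328460e+01]), 'wrist_force': array([ 0.1338, -0.5875, -0.8228]), 'torque': array([ 0.0111, -0.0335, -0.0196]), 'opening': np.float64(-0.0001)}
nut 606.1007080078125 -5.610275745391846 20.281679153442383 1129 wing angle mod90 -13.791905612963843 medz 0.12885222342448574
-110 158 98.7
-104 158 99.2
-98 158 99.5
-92 174 100.0
-86 169 100.2
-80 171 100.8
-74 182 101.2
-68 183 101.8
-62 184 102.0
-56 185 103.5
-50 261 103.1
-44 176 85.4
```

View pics/w12.png

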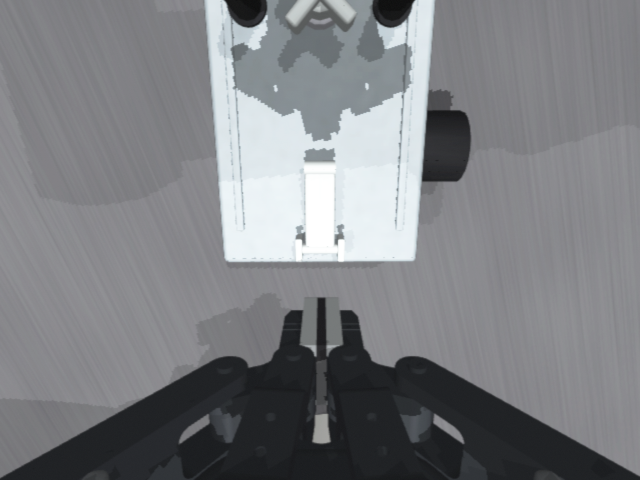

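View pics/top2.png

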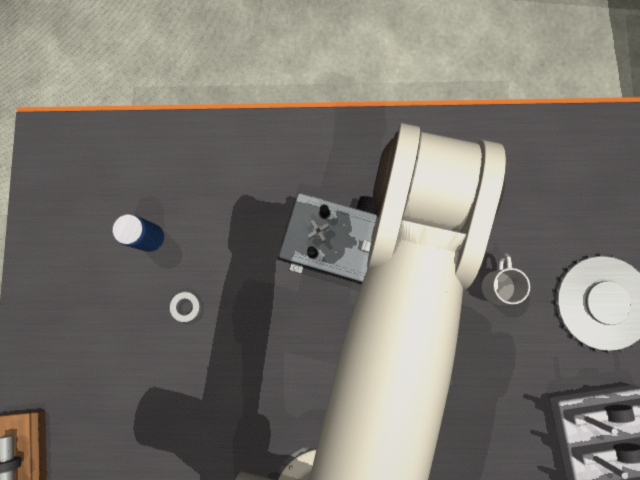

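The lever lies flat from (320,245) to (320,165). Its measured slope of about 0.07 rad matches the 1.5 rad stop. The can, ring and mug haven't moved in the top view. Handing in.

```bash
python3 -c "
from workcell import job
print(job.job_done())"
```

```text
the job is handed in; nothing more can be done
None
```

The nut is seated and hand-tight, the clip is folded fully home, and I handed the job in at about 21 s of the 64 s allowed. The hand-in gives no verdict, so these are my own measurements.

- **Nut:** I turned it clockwise in two strokes with one re-grip between the stubs. Seating was felt after roughly 2.8 rad. I then tightened it to 0.72–0.76 N m (wrist torque and joint 6 effort agree) and held that for about 0.9 s. On release the wings sprung back to about 30–31°, which matches the stud's elastic twist, so the nut stayed seated.
- **Clip:** I folded it down with the closed fingertips until the force rose to 14 N with almost no further movement, then pressed about 1 mm further. The depth image shows the lever lying at the 1.5 rad stop.
- **Surroundings:** No sign of contact with the stubs, by camera clearances rather than measured force. The can, mug and ring look unmoved in the top view. The arm was clear at z ≈ 0.26 m and reading no contact force.

**Checks that fell short or disagreed:**
- Around seating, the joint 6 effort briefly read higher than the wrist torque while moving, 0.82 against 0.54 N m at worst. The two agreed again once settled.
- The last wrist picture cut off part of the nut, so its angle after the clip was folded was only partly confirmed. Nothing touched the nut after it was released.
- My first approach ran joint 6 into its 180° limit, so I turned back and used the half-turn-equivalent grasp instead.

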